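# Put the microscope lens away, wide face up

## Task

On the repair bench, take the microscope lens that stands on its narrow neck (wide glass face up) and set it down gently, not dropped, in the pocket of the round lens rest, still neck down and wide face up, then let go. Leave the other lens, which lies wide face down with its neck up, where it is.

Things in the scene. Friction and masses are not known exactly. Their poses are not given: they have to be found in the camera images.
- lens_up: The lens to put away: a loose metal microscope lens of about 130 g, standing upright on the blue mat on its narrow neck. Bright neck 36 mm across and 16 mm high below, dark ribbed wide barrel 52 mm across and 24 mm high above it (40 mm in all), dark coated glass on its wide top face, so from above it looks dark all over. Origin at the centre of the neck's underside, z up; round, so yaw does not matter. Take it across the wide barrel, 16 to 40 mm above its origin.
- lens_down: The other lens, the same but upside down: loose, wide barrel (52 mm across, 24 mm high) on the mat, narrow neck (36 mm across, 16 mm high) pointing up, so from above it shows a bright disc within a dark ring. Origin at the centre of its underside on the mat, z up. It stays where it is.
- round_pocket (a point): Centre of the floor of the pocket in the round grey plastic lens rest, which is fixed to the mat: a shallow round dish 84 mm across outside and 10 mm high, its pocket 74 mm across and 6 mm deep. This point is 4 mm above the mat; z up. The lens neck stands on this floor, with about 19 mm to spare all round when centred.
- square_pocket (a point): Centre of the floor of the square grey plastic rest, fixed: 84 mm square outside, 10 mm high, its pocket 74 mm square and 5 mm deep. This point is 5 mm above the mat (mat top 3 mm above the table). Not to be used. The four things swap places from start to start; low clutter up to 45 mm high lies around them.

How it is judged:
At the end, for the whole second after the job is handed in: The lens that stood on its neck stands at rest on the floor of the round pocket (within 20 mm of its centre and 4 mm of its floor), neck down and within 10 degrees of upright; the other lens is within 20 mm of where it was, still wide face down (horizontal distance between lens_up and round_pocket below 0.02 m and z of lens_up in the frame of round_pocket between -0.004 and 0.004 m and angle between each of lens_up, lens_down's own z axis and vertical below 0.17 rad and linear speed of lens_up below 0.02 m/s and distance of lens_down from where it was at the start of the episode below 0.02 m); the robot touches nothing.
It fails at once if the lens is dropped or slammed into the round rest (faster than 0.6 m/s within 30 mm of its floor) (horizontal distance between lens_up and round_pocket below 0.05 m and z of lens_up in the frame of round_pocket below 0.03 m and linear speed of lens_up above 0.6 m/s).
It fails at once if the other lens is pushed more than 30 mm or tipped over (distance of lens_down from where it was at the start of the episode above 0.03 m or angle between lens_down's own z axis and vertical above 0.5 rad).
It also fails if it takes over 40 s, if anything falls off the work surface, if the arm or the gripper's body presses on something with over 40 N, if the wrist force passes 120 N, or if a joint passes its speed limit or range.

## Robot

A 6-joint arm with a two-finger parallel gripper is mounted at the origin on the work surface. World frame = base frame: x ahead of the robot, y to its left, z up, the work surface at z = 0. Lengths are in m, angles in rad, forces in N, time in s.
With the tool pointing down it reaches from about 0.25 to 0.8 m from the base axis. Payload 8.5 kg.
Tool frame: the origin (TCP) lies midway between the tips of the shut fingers; the grasp point (between the pads) lies 19 mm behind it; z points along the fingers, y is the line along which they close (so a half turn about z gives the same grasp; the last joint's range is limited). The gripper opens to 85 mm and grips with 20 to 120 N. Pads are 22 mm wide; open, the fingers measure 114 mm over their backs; the gripper's body (76 mm by 85 mm) begins 54 mm behind the grasp point. The pads swing forward as they close: fully open they stand 13 mm farther back than shut.
Start: joints at [1.198, 0.238, -0.013, 1.319, 0, 1.571], TCP at [0.191, 0.489, 0.231] pointing down, gripper open.
Joint ranges: [-2.66, 2.66], [-1.03, 1.9], [-1.14, 1.46], [-1.82, 2.27], [-1.45, 1.34], [-3.14, 3.14]. Speed limits (rad/s): [2.22, 2.22, 2.79, 3.14, 3.14, 3.14].

## Interface

Orientations are given as a unit quaternion [x, y, z, w].
In Python, from rig import arm, hand, solve_ik, cams, current_time, current_joint_positions, current_qvel, current_joint_efforts, current_ee_pos, current_tcp_rot, current_wrist_force, current_wrist_torque, current_gripper_width, current_grasp_force gives the robot as it stands. Calls block until the motion is done:
- arm.move_to(position, orientation): joint-space move of the TCP to a pose.
- arm.line_to(position, rate=0.15, orientation=None, until_force=None): straight line of the TCP; orientation=None keeps the orientation; rate is the mean speed in m/s. With until_force (N) it stops when the force on the tool has changed by that much, and returns True; else False.
- arm.goto_joints(angles): joint-space move.
- hand.gripper_to(opening): opening from 0.0 (shut) to 1.0 (fully open); the grip force is fixed at half the most; returns when the fingers have stopped.
- arm.wait(seconds).
- solve_ik(position, orientation): joint angles nearest the present ones, or None.
- cams.camera(name): name is "side" or "top"; returns the picture (480x640x3 uint8, blue, green, red); there is no depth.
- cams.camera_info(name): a dict with "camera_matrix" (3x3 intrinsics, pixels), "extrinsics" (4x4, takes a point from camera to world coordinates). Camera axes: x right, y up, looking along -z (the intrinsics and any distortion apply to the point x, -y, -z); pixel columns grow to the right and rows downward; lengths in m; the calibration is good to about 2 mm. A picture is of the moment at which its call begins. camera_info takes no time and is no camera call.
A pose or a line that the arm cannot do raises arm.PlanningError and nothing moves.
- arm.job_done(): hands the job in; it is judged then, once.
Readings, each from a call of its own:
- current_time(): time.
- current_joint_positions(): joint angles.
- current_qvel(): joint speeds.
- current_joint_efforts(): joint torques, N m.
- current_ee_pos(): TCP position.
- current_tcp_rot(): TCP orientation.
- current_wrist_force(): force on the tool from outside, world axes, zero at the start.
- current_wrist_torque(): the same for the moment, N m.
- current_gripper_width(): opening from 0.0 (shut) to 1.0 (fully open).
- current_grasp_force(): force on a finger pad.
Only numpy, scipy, OpenCV 4.12 (cv2) and the standard library are available. Lean on these libraries where they do the work, as an engineer would, in place of code of your own. Each camera call takes 0.05 s, during which the arm holds its last target. There are 200 camera calls.

## Working session

There is one attempt and no reset: what is moved stays moved. The work goes in short steps, each a Python script; the robot and the scene stay as the last script left them, time stands still between calls to the robot, and variables do not carry over. Pictures are saved under pics/ and viewed, at most 10 in all, crops included, and the job is handed in when it is done.

```bash
mkdir -p pics && python3 - <<'E'
from rig import *
import cv2
for n in ("top","side"):
    cv2.imwrite(f"pics/{n}0.png",cams.camera(n)); i=cams.camera_info(n); print(n,i)
print(current_time(),current_tcp_rot())
E
```

```text
top {'camera_matrix': array([[612.76612669,   0.        , 324.0135273 ],
       [  0.        , 612.76612669, 253.29947315],
       [  0.        ,   0.        ,   1.        ]]), 'extrinsics': array([[-0.01587716,  0.98378898, -0.17862577,  0.37429173],
       [-0.99982871, -0.0139217 ,  0.01219547, -0.00571719],
       [ 0.00951099,  0.1787888 ,  0.9838415 ,  1.00888425],
       [ 0.        ,  0.        ,  0.        ,  1.        ]])}
side {'camera_matrix': array([[571.84081787,   0.        , 322.29425521],
       [  0.        , 571.84081787, 237.97052337],
       [  0.        ,   0.        ,   1.        ]]), 'extrinsics': array([[-0.94729483,  0.19068651, -0.25743186,  0.30991558],
       [-0.3195557 , -0.505414  ,  0.80152407,  0.72715215],
       [ 0.02273016,  0.84154343,  0.53971103,  0.54175319],
       [ 0.        ,  0.        ,  0.        ,  1.        ]])}
0.1 [ 1.85338337e-01  9.82674547e-01 -6.46567099e-04 -1.30873748e-04]
```

View pics/top0.png

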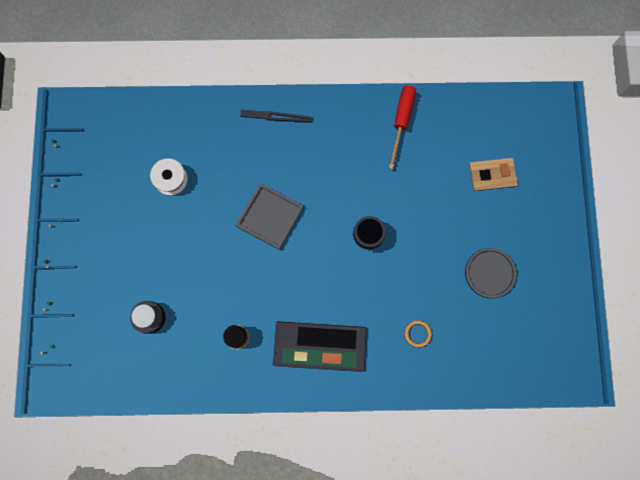

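View pics/side0.png

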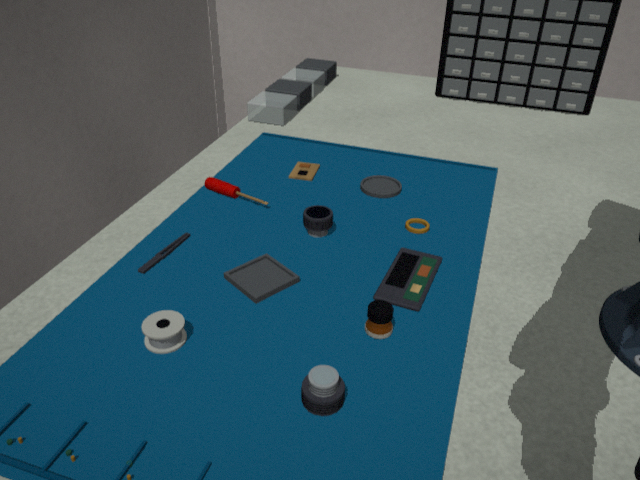

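The top view shows lens_up, dark all over, at (369,232). lens_down, with its bright disc, is at (148,317), the round rest at (491,273) and the square rest at (270,216). The side view agrees: lens_up is at (318,220), on its bright neck.

```bash
cat > h.py <<'E'
import numpy as np, cv2
from rig import *
def ray(name,u,v,z):
    i=cams.camera_info(name);K=i["camera_matrix"];T=i["extrinsics"]
    d=T[:3,:3]@np.array([(u-K[0,2])/K[0,0],-(v-K[1,2])/K[1,1],-1]);o=T[:3,3]
    return o+d*(z-o[2])/d[2]
def blob(img,u,v,z,name):
    """outline of the non-blue blob at (u,v): centre on plane z, and its size there"""
    b=img.astype(int); m=((b[...,0]-b[...,2])<40).astype(np.uint8)
    n,lab,st,c=cv2.connectedComponentsWithStats(m)
    k=lab[v,u]
    cs,_=cv2.findContours((lab==k).astype(np.uint8),cv2.RETR_EXTERNAL,cv2.CHAIN_APPROX_NONE)
    P=np.array([ray(name,*p[0],z)[:2] for p in max(cs,key=len)])
    lo,hi=P.min(0),P.max(0)
    return (lo+hi)/2,hi-lo
E
python3 - <<'E'
from h import *
t=cv2.imread("pics/top0.png"); s=cv2.imread("pics/side0.png")
for n,u,v,z in (("up",369,232,.031),("rest",491,273,.009),("down",148,317,.02)):
    print(n,*blob(t,u,v,z,"top"))
print("side rest",*blob(s,381,187,.009,"side"))
print("side up",*blob(s,318,215,.03,"side"))
E
```

```text
up [ 0.58544391 -0.09191385] [0.05517399 0.05259907]
rest [ 0.51996497 -0.29285515] [0.0820812  0.08496258]
down [0.45477282 0.26703018] [0.04996363 0.05619803]
side rest [ 0.51665445 -0.29062402] [0.08443559 0.09835535]
side up [ 0.58279108 -0.08419275] [0.06322635 0.10209932]
```

```bash
cat >> h.py <<'E'
def down(p):
    a=(np.arctan2(p[1],p[0])+np.pi/2)/2
    return [np.cos(a),np.sin(a),0,0]
UP=np.array([.585,-.091]); REST=np.array([.519,-.292])
E
python3 - <<'E'
from h import *
q=down(UP)
hand.gripper_to(1.0)
arm.move_to([*UP,.15],q)
print("hit",arm.line_to([*UP,.012],rate=.1,until_force=6),current_ee_pos())
hand.gripper_to(0.0)
print(current_gripper_width(),current_grasp_force(),current_wrist_force())
print("hit",arm.line_to([*UP,.10],rate=.08))
print(current_ee_pos(),current_gripper_width(),current_grasp_force(),current_wrist_force(),current_time())
cv2.imwrite("pics/side1.png",cams.camera("side"))
E
```

```text
hit False [ 0.58547802 -0.09109754  0.0126223 ]
0.5901665477545799 61.82972073554993 [-1.87949334  1.07392947  5.43306622]
hit False
[ 0.58462619 -0.09094999  0.09940474] 0.5914256686418026 62.33883619308472 [ 0.03745169  0.02358742 -2.22636045] 6.025
```

View pics/side1.png

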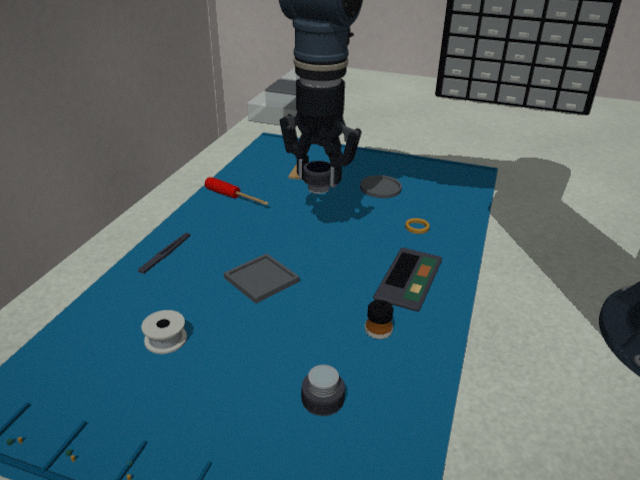

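The side view shows the lens at (319,177), gripped across its barrel and hanging upright, neck down. Next I place it.

```bash
python3 - <<'E'
from h import *
q=down(REST)
arm.move_to([*REST,.10],q)
arm.line_to([*REST,.030],rate=.08)
print("hit",arm.line_to([*REST,.011],rate=.02,until_force=4),current_ee_pos(),current_wrist_force(),current_grasp_force(),current_time())
cv2.imwrite("pics/side2.png",cams.camera("side")[100:260,260:500].repeat(3,0).repeat(3,1))
E
```

```text
hit True [ 0.51891066 -0.29194988  0.01665731] [0.41844547 0.57636842 6.29534783] 62.83493399620056 8.6333
```

View pics/side2.png

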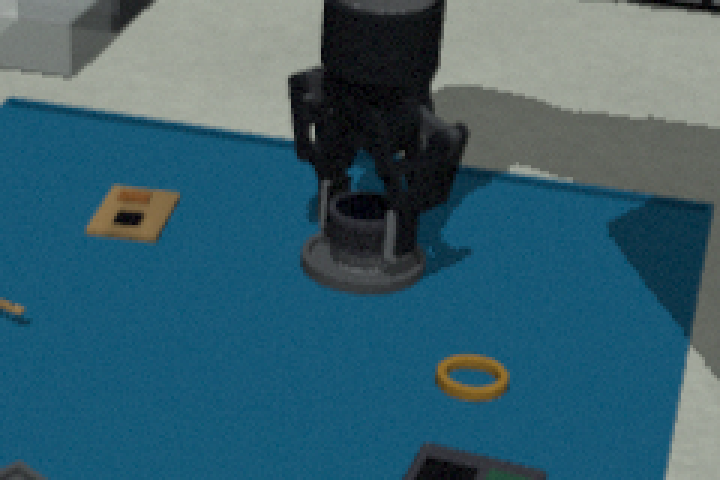

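Contact came at z = 0.0167, about 4 mm above the grasp height, which matches the pocket floor. The crop shows the lens upright inside the dish at about (365,235). I'll release it, retreat and check.

```bash
python3 - <<'E'
from h import *
hand.gripper_to(1.0)
arm.line_to([*REST,.16],rate=.08)
arm.move_to([.45,-.02,.28],down([.45,-.02]))
t=cams.camera("top");s=cams.camera("side")
print(current_time(),current_wrist_force())
cv2.imwrite("pics/end.png",np.hstack([t[200:340,420:560].repeat(2,0).repeat(2,1),s[130:270,310:450].repeat(2,0).repeat(2,1)]))
print("down",*blob(t,148,317,.02,"top"))
E
```

```text
12.3417 [ 0.24649325  0.38986402 -0.27943812]
down [0.45478508 0.26711042] [0.0499391  0.05335298]
```

View pics/end.png

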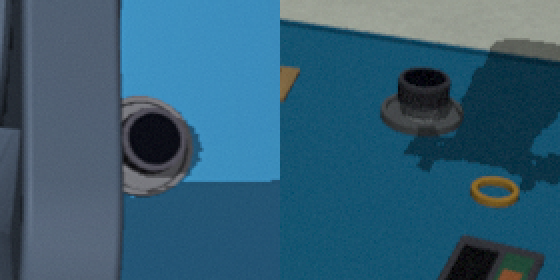

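The final view shows the lens upright in the dish. Its top face is at about (497,269), which is where parallax puts a centred lens (about (498,269)). lens_down has not moved.

```bash
python3 -c "
from rig import *
print(arm.job_done())"
```

```text
the job is handed in; nothing more can be done
None
```

The lens that stood on its neck is now upright and centred in the round rest's pocket, the other lens is where it was, and the job was handed in at about 12 s on the robot's clock; no verdict came back.

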